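Set the sawing board's length stop and load the batten

ROBOT

A 7-joint arm with a two-finger parallel gripper is mounted at the origin on a cart in front of the work surface, level with it; the furniture and walls round the work are solid. World frame = base frame: x ahead of the robot, y to its left, z up, the work surface at z = 0. Lengths are in m, angles in rad, forces in N, time in s.
With the tool pointing down it reaches from about 0.4 to 0.85 m from the base axis. Payload 10.4 kg.
Tool frame: the origin (TCP) lies at the very end of the fingers, on their centre line; the grasp point (between the pads) lies 19 mm behind it; z points along the fingers, y is the line along which they close (so a half turn about z gives the same grasp; the last joint's range is limited). The gripper opens to 85 mm and grips with 20 to 120 N. Pads are 22 mm wide; open, the fingers measure 114 mm over their backs; the gripper's body (76 mm by 85 mm) begins 54 mm behind the grasp point. The pads swing forward as they close: fully open they stand 13 mm farther back than shut.
Start: joints at [1.275, 0.332, -0.065, 1.46, 0.022, 1.35, -0.088], TCP at [0.168, -0.602, 0.231] pointing down, gripper open.
Joint ranges: [-2.6, 2.6], [-0.5, 2.12], [-1.47, 1.34], [0.16, 2.42], [-1.27, 4.41], [0.06, 2.06], [-2.6, 2.6]. Speed limits (rad/s): [2.22, 2.22, 2.79, 2.79, 3.14, 3.14, 3.14].

INTERFACE

Orientations are given as a unit quaternion [x, y, z, w].
In Python, from workcell import manip, vision, order gives the robot as it stands. The module is installed in compiled form; this text tells all that it offers.
- The arm moves only by the tool move_arm, never from a script. Its argument "motion" is a list of rows, each a list of 3 entries, a list of its own where there are three numbers: the shift along the tool's x, y, z scaled (see below), then the turn, a rotation vector about the tool's x, y, z scaled (see below), then the opening, from -1 (shut) to 1 (fully open). In form: [[[dx, dy, dz], [wx, wy, wz], hand], ...]. A call has 1 to 12 rows; each row shifts and turns the commanded pose from where the row before left it, along the tool's axes as they then stand; what a row does not reach is not made up. The controller multiplies each number of a shift by 0.75 m and each number of a turn by pi/4 rad. A row lasts 1/10 s, in which the tool goes at most 50 mm and 8.59 degrees, less where a joint would pass 70% of its speed; a pose out of reach is approached as far as the arm can. A call with a number of a shift or a turn outside -1 to 1 is refused whole. A call with a gripper value outside its range is refused whole. The fingers move at their own pace and stop on an object; "newtons" is the grip in N (left out, the last holds). Time passes only in rows, so rows that do not move let the fingers close. It gives the time, the measured TCP pose, the force, the opening and the grip force at its end, in the units of the state.
- manip.get_obs(): the state, without advancing time (a new reading comes with each control period).
- vision.camera(name): name is "scene" or "side" or "wrist"; returns a dict with "pixels" (420x560x3 uint8, red, green, blue), "fx", "fy", "cx", "cy" (pixels), "R" (3x3) and "t" (3): a world point X has camera coordinates R X + t. Camera axes: x right, y down, z forward; pixel columns grow to the right and rows downward; lengths in m; the calibration is good to about 2 mm. A picture is of the moment at which its call begins. There is no depth.
- order.hand_in(): hands the job in; it is judged then, once.
The state is a dict: "clock": time; "joint_pos": joint angles; "joint_velocities": joint speeds; "tau": joint torques, N m; "position": TCP position; "ee_rot": TCP orientation; "ft_force": force on the tool from outside, world axes, zero at the start; "torque": the same for the moment, N m; "grip_width": opening from 0.0 (shut) to 1.0 (fully open); "grasp_force": force on a finger pad.
Only numpy, scipy, OpenCV 4.12 (cv2) and the standard library are available. Lean on these libraries where they do the work, as an engineer would, in place of code of your own. Each camera call takes 0.05 s, during which the arm holds its last target. There are 200 camera calls.

TASK

Get the sawing board ready for the next cut: put the orange spring clamp that lies on it down flat on the bare bench, off the board, and slide the length stop along its bar by its yellow grip until its stop face stands on the red mark (not the blue one), then let go of it. After that, lay the wooden batten on the board, straight along the wooden fence with its end just touching the stop face, without pushing the stop off the mark, and let go. Leave the mug, the can and the tape measure where they are.

Things in the scene. Friction and masses are not known exactly. Their poses are not given: they have to be found in the camera images.
- board: Plywood sawing board fixed to the bench, 155 x 345 mm. Origin on the bench under it; x points away from the robot, y to the left along the fence, z up. Plywood spans x -70..+85, y -180..+165 mm; its top, the bed, is 12 mm above the bench.
- fence (a point): Middle of the front face of the board's wooden fence, at bed height: the fence runs along the board's whole y length, is 22 mm thick (from here to +x), its top 15 mm above the bed (27 mm above the bench), with a saw cut through it 100 mm right (-y) of here. Axes as the board's.
- guide_bar (a point): Middle of the stop's steel bar: 12 mm thick, along the board's y, 45 mm behind the fence's front face, axis 56 mm above the bench, between two steel posts 66 mm high, 115 mm to either side of here.
- stop (a joint): Place of the length stop on its bar, m: 0 at the right, 0.158 at the left (growing to the board's +y). Black carriage, 46 mm along y, 32 mm along x; an aluminium arm reaches over the fence to a stop plate over the bed (45 mm in x, 10 mm in y, from 14 to 56 mm above the bench). A drag screw makes it stiff: it takes a push of about 10 N to slide it, and it stays where it is left.
- stop_face (a point): Middle of the stop face, the side of the stop plate that looks towards the board's -y (right) and that the batten's end touches. Axes as the board's.
- stop_grip (a point): Point in the stop's yellow upright finger grip, 104 mm above the bench, midway up: the grip is 20 mm in x and 22 mm in y, from 78 to 119 mm above the bench, with a 5 mm thick cap on top, 27 mm in x and 22 mm in y (top 124 mm above the bench). Pinch it from above, the fingers closing along the bar (board's y). Axes as the board's.
- red_mark: Red tape flag, 4 mm wide, round the fence top and front. Origin on the bench below the fence's front face, in the middle of the tape's width; axes as the board's. The stop face belongs in line with it (same y in the board's frame).
- blue_mark: Blue tape flag of the same size and origin, for another length: not to be used now.
- batten: Loose pine batten, 30 mm wide (its x), 200 mm long (its y), 45 mm high (its z), 0.1 to 0.2 kg, standing on its narrow side on the bench. Origin: centre of its underside. Either end may go to the stop.
- spring_clamp: Orange spring clamp lying flat on the bed in front of the fence, 120 mm long (its y), 17 mm thick, 0.06 kg. Origin: centre of its underside. Its handles spread to 56 mm at +y; its waist, from y = -40 to -15 mm, is 36 to 38 mm wide (along its x). There is room for it on the bench in front of the board.
- coffee_mug: Green and white mug, upright, 78 mm across, 101 mm high, handle along its y (116 mm over the handle). Origin: centre of its underside. Leave it alone.
- drink_can: Drink can, upright, 66 mm across, 115 mm high. Origin: centre of its underside. Leave it alone.
- tape_measure: Yellow tape measure, 32 x 78 x 62 mm (x, y, z), standing on its edge. Origin: centre of its underside. Leave it alone.
There are look-alikes about, which are no part of the job. There is more than one size of the spring_clamp; the one meant has the size given above.

How it is judged:
On the way:
1. the stop stands released on the red mark (4 mm) (y of stop_face in the frame of red_mark between -0.004 and 0.004 m and contact force between the fingers and stop below 0.1 N), for 0.3 s.
At the end, for the whole second after the job is handed in: Stop released with its face within 4 mm of the red mark and still there; batten upright on the bed on its narrow side, along the fence (3 degrees, gap under 4 mm), its end within 4 mm of the stop face; spring clamp flat on the bench, off the board; all at rest (y of stop_face in the frame of red_mark between -0.004 and 0.004 m and y of batten in the frame of stop_face between -0.104 and -0.097 m and x of batten in the frame of board between 0.001 and 0.008 m and z of batten in the frame of board between 0.009 and 0.015 m and angle between batten's own z axis and vertical below 0.06 rad and angle between the y axis of batten and the y axis of board, either way round below 0.05 rad and height (world z) of spring_clamp below 0.006 m and angle between spring_clamp's own z axis and vertical below 0.1 rad and linear speed of each of batten, spring_clamp below 0.02 m/s); the robot touches nothing.
It fails at once if the mug, the can or the tape measure was moved more than 20 mm (distance of any of coffee_mug, drink_can, tape_measure from where it was at the start of the episode above 0.02 m).
It also fails if it takes over 69 s, if anything falls off the work surface, if the arm or the gripper's body presses on something with over 40 N, if the wrist force passes 120 N, or if a joint passes its speed limit or range.

## Working session

There is one attempt and no reset: what is moved stays moved. The work goes in short steps, Python scripts to look and compute and a tool call to move; the robot and the scene stay as the last step left them, time stands still between calls to the robot, and variables do not carry over. Pictures are saved under pics/ and viewed, at most 10 in all, crops included, and the job is handed in when it is done.

Besides the shell and the picture viewer there is one more tool, called after ">>>" in YAML: its name, and indented under it one key for each argument. move_arm: Moves the arm, as the interface text tells. Its arguments: {"type":"object","properties":{"motion":{"type":"array"},"newtons":{"type":"number"}},"required":["motion"]}

```bash
mkdir -p pics; cat > h.py <<'E'
import numpy as np, cv2
from workcell import manip, vision, order
from scipy.spatial.transform import Rotation as Ro
def snap(n,f):
    c=vision.camera(n); cv2.imwrite('pics/'+f,c['pixels'][:,:,::-1]); np.savez('pics/'+f+'.npz',**{k:c[k] for k in c}); return c
def load(f): return dict(np.load('pics/'+f+'.npz'))
def ray(c,u,v,z):
    R=c['R'];t=c['t'];o=-R.T@t;d=R.T@np.array([(u-c['cx'])/c['fx'],(v-c['cy'])/c['fy'],1]);return o+d*(z-o[2])/d[2]
def proj(c,X):
    p=c['R']@np.array(X)+c['t'];return np.array([c['fx']*p[0]/p[2]+c['cx'],c['fy']*p[1]/p[2]+c['cy']])
E
python3 - <<'E'
from h import *
a=snap('scene','a.png');b=snap('side','b.png');
for c in (a,b): print(c['fx'],(-c['R'].T@c['t']).round(3),c['R'][2].round(2))
cv2.imwrite('pics/ab.png',np.hstack([cv2.resize(x['pixels'],(400,300),interpolation=cv2.INTER_AREA) for x in (a,b)])[:,:,::-1])
print(manip.get_obs())
E
```

```text
382.973621766818 [0.195 0.723 0.75 ] [ 0.39 -0.66 -0.64]
488.1691581696692 [0.279 1.149 0.701] [ 0.24 -0.85 -0.46]
{'clock': 0.1, 'joint_pos': array([ 1.27539281,  0.3328203 , -0.064715  ,  1.4608701 ,  0.02160913,
        1.34991855, -0.08853474]), 'joint_velocities': array([ 0.00123414, -0.00251807,  0.00045835, -0.00298191,  0.00115843,
       -0.00140581, -0.00011574]), 'tau': array([ 1.99645561e-03, -6.26746202e+01,  4.96578065e-02, -3.92430031e+01,
        1.63847033e-02,  7.00727760e-03, -4.10591736e-05]), 'position': array([ 0.16830303, -0.6015506 ,  0.23058218]), 'ee_rot': array([ 9.90711415e-01,  1.35979614e-01, -1.21769508e-04, -6.48856821e-04]), 'ft_force': array([-0.09704996, -0.20688582, -0.6559005 ]), 'torque': array([-0.00499793, -0.05143029,  0.0165471 ]), 'grasp_force': 0.0, 'grip_width': 1.000763897255908}
```

View pics/a.png

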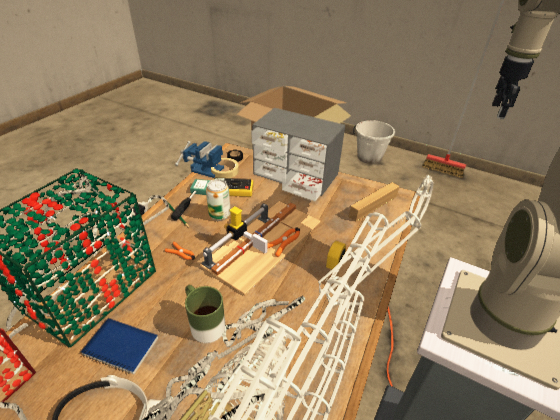

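View pics/b.png

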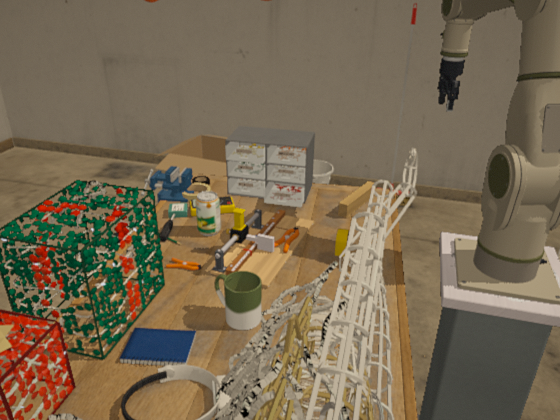

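The scene view shows the board at about (255,250), the stop's yellow grip at (237,218), and an orange clamp on the bed at (287,241). A second clamp lies off the board at (180,251). A batten is at (375,200) and a short offcut at (313,224). The white lattice and the mug stand in front. The side view shows the same things.

```bash
python3 - <<'E'
from h import *
a=load('a.png')['pixels'];b=load('b.png')['pixels']
cv2.imwrite('pics/c.png',cv2.resize(a[165:305,155:345],(800,590),interpolation=cv2.INTER_CUBIC)[:,:,::-1])
x=cv2.resize(a[170:270,300:420],(480,400),interpolation=cv2.INTER_CUBIC)
y=cv2.resize(b[190:290,195:275],(320,400),interpolation=cv2.INTER_CUBIC)
cv2.imwrite('pics/d.png',np.hstack([x,y])[:,:,::-1])
c=load('a.png')
for n,u,v,z in [('clampbed',287,241,.012),('clampoff',180,251,0),('batten',375,200,.045),('offcut',313,224,0),('mug',206,330,0),('grip',237,218,.1)]: print(n,ray(c,u,v,z).round(3))
E
```

```text
clampbed [0.552 0.038 0.012]
clampoff [0.786 0.216 0.   ]
batten [ 0.397 -0.229  0.045]
offcut [ 0.528 -0.078  0.   ]
mug [0.57  0.373 0.   ]
grip [0.663 0.113 0.1  ]
```

View pics/c.png

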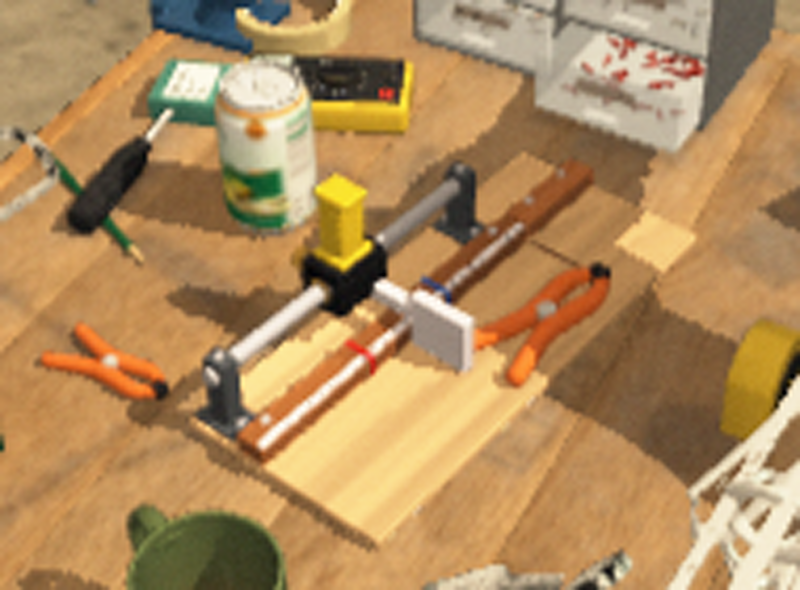

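View pics/d.png

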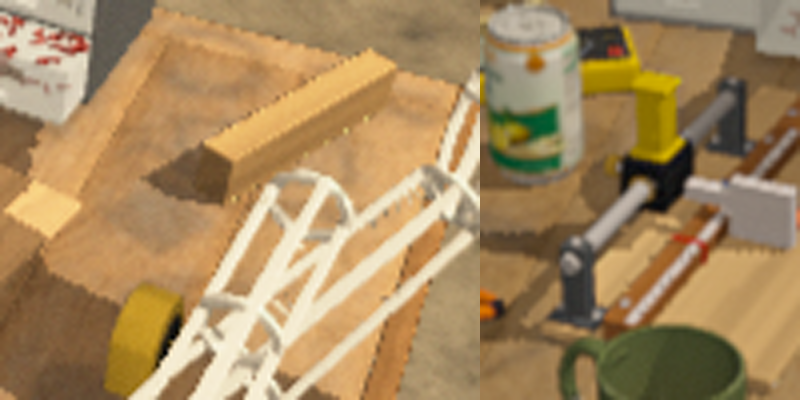

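```bash
cat >> h.py <<'E'
def tri(cs,ps):
    A=[];b=[]
    for c,p in zip(cs,ps):
        o=-c['R'].T@c['t'];d=c['R'].T@np.array([(p[0]-c['cx'])/c['fx'],(p[1]-c['cy'])/c['fy'],1]);d/=np.linalg.norm(d)
        M=np.eye(3)-np.outer(d,d);A.append(M);b.append(M@o)
    X=np.linalg.lstsq(np.vstack(A),np.hstack(b),rcond=None)[0]
    return X,[np.linalg.norm(proj(c,X)-p) for c,p in zip(cs,ps)]
E
python3 - <<'E'
from h import *
a=load('a.png');b=load('b.png')
for n,p,q in [('lattip',(428,180),(412,155)),('lat hoop',(377,215),(380,185)),('cab NL top',(252,125),(228,133)),('cab corner near top',(323,140),(304,148)),('cab r top',(346,125),(314,134)),('can',(217,182),(206,196)),('mug top',(205,290),(241,285)),('basket top',(84,172),(92,183)),('grip top',(236,210),(238,212))]:
    X,e=tri((a,b),(p,q));print(n,X.round(3),np.round(e,1))
f=lambda x,y:ray(a,155+x/4.21,165+y/4.214,0)
for n,x,y,z in [('nl',378,538,.012),('fl',190,418,.012),('nr',655,283,.012),('postL',222,352,.066),('postR',462,168,.066),('fenceL',262,440,.027),('fenceR',592,185,.027),('red',376,360,.027),('blue',447,292,.027),('cap',340,185,.124),('plate bl',470,370,.014),('plate tl',472,320,.056),('plate tl far',412,292,.056),('tape',760,430,0),('can',265,225,0),('clampnose',600,268,.02),('handle1',515,380,.02),('handle2',482,340,.02),('smallnose',160,390,.01),('smallend',45,360,.01),('s2',78,330,.01)]:
    print(n,ray(a,155+x/4.21,165+y/4.214,z).round(3))
for n,x,y,z in [('b tl near',208,148,.045),('b near top r',238,162,.045),('far top r',398,65,.045),('far top l',372,50,.045),('bot near r',228,200,0)]:
    print(n,ray(a,300+x/4,170+y/4,z).round(3))
E
```

```text
lattip [ 0.26  -0.106  0.24 ] [0.6 0.5]
lat hoop [0.326 0.047 0.212] [0.5 0.5]
cab NL top [ 0.781 -0.135  0.233] [1.9 1.9]
cab corner near top [ 0.581 -0.228  0.187] [2.8 2.7]
cab r top [ 0.58  -0.396  0.172] [0.3 0.3]
can [0.799 0.017 0.104] [1.1 1.1]
mug top [0.592 0.328 0.066] [4.5 4.6]
basket top [0.933 0.316 0.257] [2. 2.]
grip top [0.673 0.101 0.113] [0.5 0.5]
nl [0.549 0.248 0.012]
fl [0.7   0.233 0.012]
nr [ 0.512 -0.03   0.012]
postL [0.681 0.217 0.066]
postR [ 0.654 -0.009  0.066]
fenceL [0.642 0.234 0.027]
fenceR [ 0.591 -0.083  0.027]
red [0.622 0.143 0.027]
blue [0.618 0.066 0.027]
cap [0.669 0.108 0.124]
plate bl [0.574 0.108 0.014]
plate tl [0.575 0.106 0.056]
plate tl far [0.62  0.104 0.056]
tape [0.4   0.045 0.   ]
can [0.782 0.051 0.   ]
clampnose [ 0.547 -0.015  0.02 ]
handle1 [0.543 0.106 0.02 ]
handle2 [0.579 0.086 0.02 ]
smallnose [0.733 0.223 0.01 ]
smallend [0.812 0.241 0.01 ]
s2 [0.813 0.209 0.01 ]
b tl near [ 0.444 -0.16   0.045]
b near top r [ 0.419 -0.156  0.045]
far top r [ 0.355 -0.34   0.045]
far top l [ 0.379 -0.349  0.045]
bot near r [ 0.423 -0.165  0.   ]
```

>>> move_arm:
  motion:
    - [[0,0,-0.03],[0,0,-0.1667],1]
    - [[0,0,-0.03],[0,0,-0.1667],1]
    - [[0,0,-0.03],[0,0,-0.1667],1]
    - [[0,0,-0.03],[0,0,-0.1667],1]
    - [[0,0,-0.03],[0,0,-0.1667],1]
    - [[0,0,-0.03],[0,0,-0.1667],1]
    - [[0,0,-0.03],[0,0,-0.1667],1]
    - [[0,0,-0.03],[0,0,-0.1667],1]
    - [[0,0,-0.03],[0,0,-0.1667],1]

```text
clock: 1.0
position: [0.1683, -0.6017, 0.4343]
ee_rot: [0.746, 0.666, 0.0, -0.0]
ft_force: [0.4, 0.4, -0.2]
grip_width: 1.001
grasp_force: 0.0
```

>>> move_arm:
  motion:
    - [[0.05,0.028,0],[0,0,0],1]
    - [[0.05,0.028,0],[0,0,0],1]
    - [[0.05,0.028,0],[0,0,0],1]
    - [[0.05,0.028,0],[0,0,0],1]
    - [[0.05,0.028,0],[0,0,0],1]
    - [[0.05,0.028,0],[0,0,0],1]
    - [[0.05,0.028,0],[0,0,0],1]
    - [[0.05,0.028,0],[0,0,0],1]
    - [[0.05,0.028,0],[0,0,0],1]
    - [[0.05,0.028,0],[0,0,0],1]
    - [[0,0,0],[0,0,0],1]

```text
clock: 2.1
position: [0.4247, -0.2488, 0.4339]
ee_rot: [0.745, 0.667, 0.001, -0.0]
ft_force: [-0.9, 0.4, -0.3]
grip_width: 1.001
grasp_force: 0.0
```

```bash
python3 -c "
from h import *
c=snap('wrist','w1.png');print((-c['R'].T@c['t']).round(3),c['R'].round(2),c['fx'])"
```

```text
[ 0.434 -0.17   0.575] [[ 0.99 -0.11  0.  ]
 [-0.1  -0.95  0.31]
 [-0.03 -0.31 -0.95]] 331.5298030175665
```

>>> move_arm:
  motion:
    - [[0.0575,0.007,0],[0,0,0],1]
    - [[0.0575,0.007,0],[0,0,0],1]
    - [[0.0575,0.007,0],[0,0,0],1]
    - [[0.0575,0.007,0],[0,0,0],1]
    - [[0.0575,0.007,0],[0,0,0],1]
    - [[0.0575,0.007,0],[0,0,0],1]
    - [[0.0575,0.007,0],[0,0,0],1]
    - [[0.0575,0.007,0],[0,0,0],1]
    - [[0.0575,0.007,0],[0,0,0],1]
    - [[0,0,0],[0,0,0],1]

```text
clock: 3.15
position: [0.5145, 0.1299, 0.4329]
ee_rot: [0.746, 0.666, 0.0, -0.001]
ft_force: [-0.2, 0.1, 0.3]
grip_width: 1.0
grasp_force: 0.0
```

```bash
python3 - <<'E'
from h import *
c=snap('wrist','w2.png')
cv2.imwrite('pics/w2b.png',cv2.resize(c['pixels'],(800,600),interpolation=cv2.INTER_CUBIC)[:,:,::-1])
print(manip.get_obs()['position'],(-c['R'].T@c['t']).round(3))
cv2.imwrite('pics/w1b.png',cv2.resize(load('w1.png')['pixels'],(800,600),interpolation=cv2.INTER_CUBIC)[:,:,::-1])
E
```

```text
[0.51484429 0.12684484 0.43304957] [0.525 0.208 0.574]
```

View pics/w2b.png

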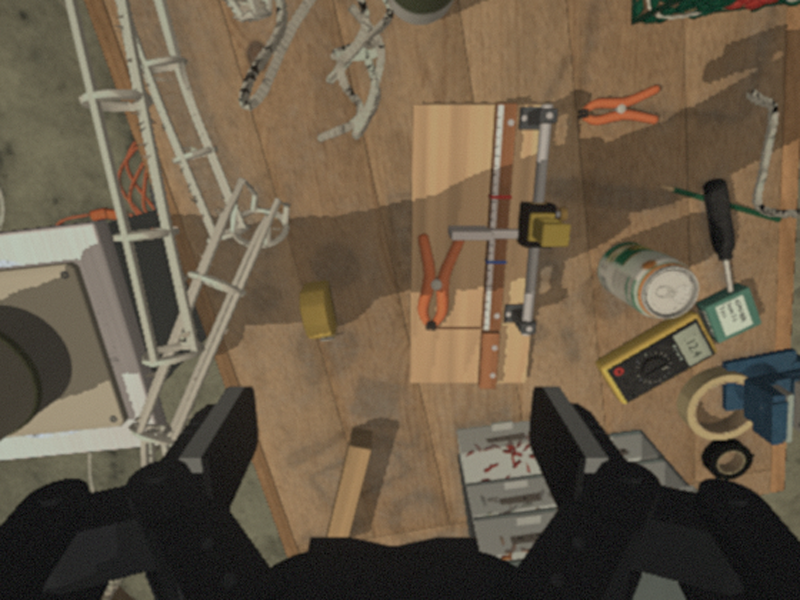

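View pics/w1b.png

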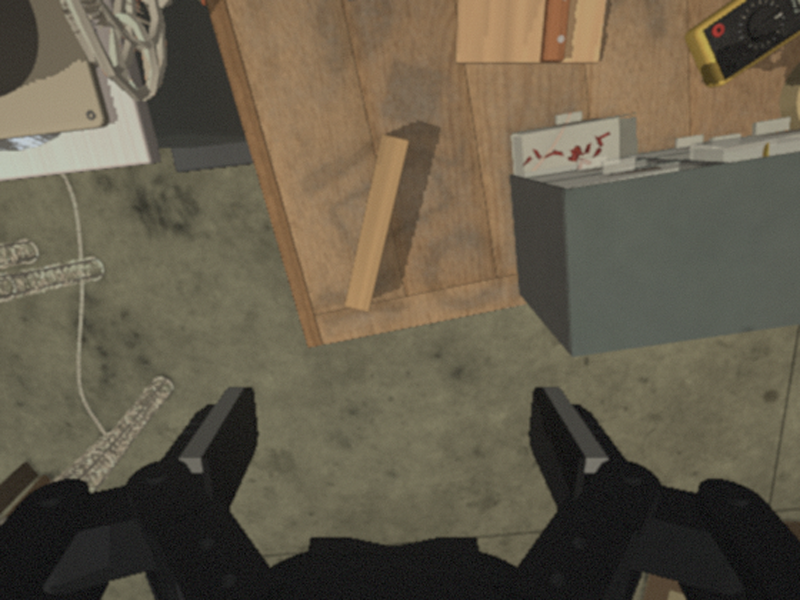

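The overhead view (0.7 scale pixels) shows the big clamp on the bed, nose (431,326) and handles (424,237)/(458,240). The small look-alike at (620,107) is off the board. Red mark is at (500,197), blue at (495,262), and the stop plate at y≈234. In the second picture the batten's top ends are (397,137) and (358,308). I choose the clamp on the bed; crop c already showed it close up.

```bash
python3 - <<'E'
from h import *
from scipy.optimize import least_squares
c=load('w2.png');k=.7
P=[(413,104,-.07,.165,.012),(410,383,-.07,-.18,.012),(530,383,.085,-.18,.012),(557,104,.085,.165,.012),(498,105,.02,.165,.027),(481,387,.02,-.18,.027)]
def W(q,x,y,z): s,co=np.sin(q[2]),np.cos(q[2]); return [q[0]+co*x-s*y,q[1]+s*x+co*y,z]
f=lambda q:np.concatenate([proj(c,W(q,*p[2:]))/k-p[:2] for p in P])
r=least_squares(f,[.59,.09,-.12],loss='soft_l1');q=r.x;print(q,np.degrees(q[2]),r.fun.reshape(-1,2).round(1).tolist() if 0 else f(q).reshape(-1,2).round(1).tolist())
def B(X): s,co=np.sin(q[2]),np.cos(q[2]);d=np.array(X[:2])-q[:2];return np.array([co*d[0]+s*d[1],-s*d[0]+co*d[1]]).round(4)
for n,u,v,z in [('red',500,197,.027),('blue',495,262,.027),('plate near',449,229,.056),('plate near r',449,239,.056),('cap',551,233,.124),('nose',431,326,.022),('pivot',437,284,.029),('h1',424,237,.02),('h2',458,240,.02),('postL',540,117,.066),('postR',520,318,.066),('tape',318,310,.062)]:
    X=ray(c,u*k,v*k,z);print(n,X.round(4),B(X))
c=load('w1.png')
for p in [(385,135,.045),(408,140,.045),(346,305,.045),(370,310,.045)]: print(ray(c,p[0]*k,p[1]*k,p[2]).round(4))
E
```

```text
[ 0.60287548  0.07571758 -0.10861798] -6.223351759309538 [[0.8, -0.1], [1.2, 0.9], [-1.9, 0.7], [-2.4, -0.7], [0.4, -2.5], [0.0, 2.4]]
red [0.6381 0.1376 0.027 ] [0.0283 0.0653]
blue [0.629  0.0623 0.027 ] [ 0.0274 -0.0105]
plate near [0.575  0.1129 0.056 ] [-0.0318  0.034 ]
plate near r [0.5741 0.1018 0.056 ] [-0.0314  0.0228]
cap [0.6651 0.1107 0.124 ] [0.058  0.0415]
nose [ 0.5467 -0.0124  0.022 ] [-0.0463 -0.0937]
pivot [0.5583 0.0434 0.029 ] [-0.0408 -0.0369]
h1 [0.5484 0.1001 0.02  ] [-0.0568  0.0183]
h2 [0.5881 0.0921 0.02  ] [-0.0165  0.0146]
postL [0.6733 0.2173 0.066 ] [0.0546 0.1483]
postR [0.647  0.0036 0.066 ] [ 0.0517 -0.0669]
tape [0.4179 0.0376 0.062 ] [-0.1797 -0.0579]
[ 0.4274 -0.161   0.045 ]
[ 0.4511 -0.1687  0.045 ]
[ 0.3596 -0.3451  0.045 ]
[ 0.3871 -0.3545  0.045 ]
```

```bash
cat >> h.py <<'E'
def go(*wps):
    "each wp: (x,y,z,psi_deg). prints turn first, then total shift in units along tool axes, and rows needed"
    o=manip.get_obs();p=np.array(o['position']);R=Ro.from_quat(o['ee_rot']);m=R.as_matrix();psi=np.degrees(np.arctan2(m[1,0],m[0,0]))
    print('now',p.round(4),'psi',round(psi,2),'tilt',m[:,2].round(4),'w',round(o['grip_width'],3),o['ft_force'].round(1))
    for w in wps:
        d=(w[3]-psi+180)%360-180;s=np.radians(w[3]);D=np.array(w[:3])-p
        u=np.array([np.cos(s)*D[0]+np.sin(s)*D[1],np.sin(s)*D[0]-np.cos(s)*D[1],-D[2]])/.75
        print('turn wz total',round(-d/45,4),'rows',abs(d)/8,'| shift total',u.round(4),'rows',round(np.linalg.norm(D)/.045,1));p=np.array(w[:3]);psi=w[3]
E
python3 -c "
from h import *
go((.553,.0195,.12,79),(.553,.0195,.016,79),(.553,.0195,.10,79),(.470,.108,.10,79),(.47,.108,.006,79))"
```

```text
now [0.5148 0.1268 0.433 ] psi 83.38 tilt [-1.6e-03  9.0e-04 -1.0e+00] w 0.999 [ 0.3 -0.3  0.4]
turn wz total 0.0974 rows 0.5477138982344094 | shift total [-0.1308  0.0772  0.4174] rows 7.4
turn wz total 0.0 rows 0.0 | shift total [0.     0.     0.1387] rows 2.3
turn wz total 0.0 rows 0.0 | shift total [ 0.     0.    -0.112] rows 1.9
turn wz total 0.0 rows 0.0 | shift total [ 0.0947 -0.1311 -0.    ] rows 2.7
turn wz total 0.0 rows 0.0 | shift total [0.     0.     0.1253] rows 2.1
```

>>> move_arm:
  motion:
    - [[0,0,0],[0,0,0.097],0.5]
    - [[-0.0218,0.0129,0.042],[0,0,0],0.5]
    - [[-0.0218,0.0129,0.042],[0,0,0],0.5]
    - [[-0.0218,0.0129,0.042],[0,0,0],0.5]
    - [[-0.0218,0.0129,0.042],[0,0,0],0.5]
    - [[-0.0218,0.0129,0.042],[0,0,0],0.5]
    - [[-0.0218,0.0127,0.042],[0,0,0],0.5]
    - [[0,0,0.055],[0,0,0],0.5]
    - [[0,0,0.055],[0,0,0],0.5]
    - [[0,0,0.055],[0,0,0],0.5]
    - [[0,0,0],[0,0,0],0.5]
    - [[0,0,0],[0,0,0],0.5]

```text
clock: 4.4
position: [0.5527, 0.016, 0.1218]
ee_rot: [0.773, 0.634, -0.0, -0.0]
ft_force: [0.4, 0.6, -0.1]
grip_width: 0.751
grasp_force: 0.0
```

```bash
python3 - <<'E'
from h import *
c=snap('scene','s2.png')
w=snap('wrist','w3.png')
x=cv2.resize(c['pixels'][190:290,210:330],(480,400),interpolation=cv2.INTER_CUBIC)
y=cv2.resize(w['pixels'],(533,400))[:,110:430]
cv2.imwrite('pics/e.png',np.hstack([x,y])[:,:,::-1])
go((.553,.0195,.016,79))
E
```

```text
now [0.554  0.0169 0.1235] psi 78.71 tilt [ 3.2e-03 -5.0e-04 -1.0e+00] w 0.748 [0.  0.2 0.6]
turn wz total -0.0064 rows 0.035746342621834515 | shift total [ 0.0032 -0.002   0.1433] rows 2.4
```

View pics/e.png

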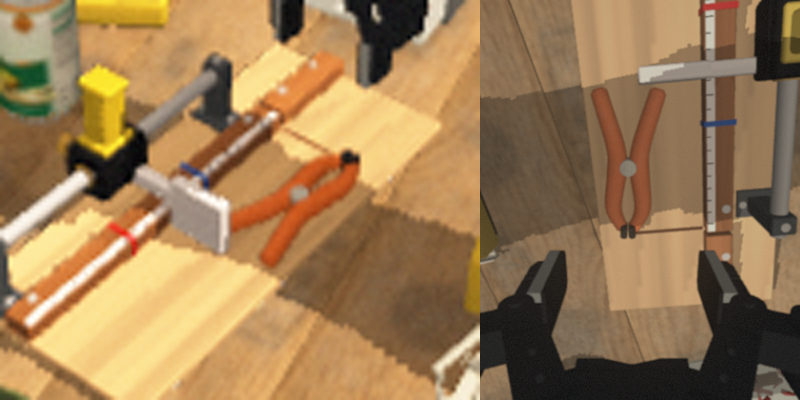

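The scene crop shows the gripper above the clamp nose with a clear approach. In the wrist view (right half) the clamp's nose is at (628,232), pivot (628,168), handles (598,92)/(658,92), aligned with the tool.

```bash
python3 - <<'E'
from h import *
w=load('w3.png');s=560/533
for n,x,y,z in [('nose',628,236,.018),('pivot',628,168,.029),('h1',599,90,.02),('h2',658,90,.02),('fing1',545,300,.14),('fing2',725,300,.14),('red front',719,10,.027),('waistl',606,185,.025),('waistr',650,185,.025),('plate bottom r',640,82,.056),('plate top l',640,69,.056)]:
    print(n,ray(w,(x-370)*s,y*s,z).round(4))
print(proj(w,(.554,.0169,.1235))/s+[370,0])
E
```

```text
nose [ 0.5448 -0.0175  0.018 ]
pivot [0.5572 0.043  0.029 ]
h1 [0.5475 0.1024 0.02  ]
h2 [0.5899 0.0939 0.02  ]
fing1 [0.513  0.0136 0.14  ]
fing2 [ 0.5949 -0.0029  0.14  ]
red front [0.6375 0.1355 0.027 ]
waistl [0.5373 0.0322 0.025 ]
waistr [0.5713 0.0254 0.025 ]
plate bottom r [0.5768 0.1008 0.056 ]
plate top l [0.5782 0.1081 0.056 ]
[630.34823918 260.52940612]
```

>>> move_arm:
  motion:
    - [[-0.002,-0.001,0.048],[0,0,0],0.5]
    - [[0,0,0.048],[0,0,0],0.5]
    - [[0,0,0.046],[0,0,0],0.5]
    - [[0,0,0],[0,0,0],0.5]
    - [[0,0,0],[0,0,0],-1]
    - [[0,0,0],[0,0,0],-1]
    - [[0,0,0],[0,0,0],-1]
    - [[0,0,0],[0,0,0],-1]
    - [[0,0,0],[0,0,0],-1]
    - [[0,0,0],[0,0,0],-1]
  newtons: 30

```text
clock: 5.5
position: [0.5534, 0.0161, 0.0165]
ee_rot: [0.773, 0.634, 0.001, 0.001]
ft_force: [0.3, -1.2, 8.6]
grip_width: 0.429
grasp_force: 30.4
```

>>> move_arm:
  motion:
    - [[0,0,-0.037],[0,0,0],-1]
    - [[0,0,-0.037],[0,0,0],-1]
    - [[0,0,-0.038],[0,0,0],-1]
    - [[0.024,-0.0328,0],[0,0,0],-1]
    - [[0.024,-0.0328,0],[0,0,0],-1]
    - [[0.024,-0.0328,0],[0,0,0],-1]
    - [[0.025,-0.0328,0],[0,0,0],-1]
    - [[0,0,0],[0,0,0],-1]
    - [[0,0,0],[0,0,0],-1]

```text
clock: 6.4
position: [0.4693, 0.1068, 0.0991]
ee_rot: [0.772, 0.635, 0.0, 0.001]
ft_force: [0.5, 0.0, -0.3]
grip_width: 0.422
grasp_force: 30.3
```

```bash
python3 -c "
from h import *
go((.470,.108,.0055,79))"
```

```text
now [0.4693 0.1068 0.0991] psi 78.84 tilt [ 1.e-03 -9.e-04 -1.e+00] w 0.422 [ 0.5  0.  -0.3]
turn wz total -0.0035 rows 0.019489809116898016 | shift total [0.0018 0.0006 0.1248] rows 2.1
```

>>> move_arm:
  motion:
    - [[0,0,0.05],[0,0,0],-1]
    - [[0,0,0.05],[0,0,0],-1]
    - [[0,0,0.0245],[0,0,0],-1]
    - [[0,0,0],[0,0,0],-1]
    - [[0,0,0],[0,0,0],-1]

```text
clock: 6.9
position: [0.4697, 0.1061, 0.0051]
ee_rot: [0.773, 0.634, -0.0, -0.0]
ft_force: [-0.1, 0.3, -0.8]
grip_width: 0.425
grasp_force: 31.1
```

>>> move_arm:
  motion:
    - [[0,0,0],[0,0,0],0.5]
    - [[0,0,0],[0,0,0],0.5]
    - [[0,0,0],[0,0,0],0.5]
    - [[0,0,-0.04],[0,0,0],0.5]
    - [[0,0,-0.04],[0,0,0],0.5]
    - [[0,0,-0.05],[0,0,0],0.5]
    - [[0,0,-0.05],[0,0,0],0.5]
    - [[0,0,-0.05],[0,0,0],0.5]
    - [[0,0,-0.04],[0,0,0],0.5]

```text
clock: 7.8
position: [0.4695, 0.107, 0.2102]
ee_rot: [0.773, 0.635, 0.001, 0.001]
ft_force: [1.1, -0.3, 0.3]
grip_width: 0.748
grasp_force: 0.0
```

>>> move_arm:
  motion:
    - [[0,0,0],[0,0,-0.176],0.5]
    - [[0,0,0],[0,0,-0.176],0.5]
    - [[0,0,0],[0,0,-0.176],0.5]
    - [[0,0,0],[0,0,-0.176],0.5]
    - [[0,0,0],[0,0,-0.176],0.5]
    - [[0,0,0],[0,0,-0.176],0.5]
    - [[0,0,0],[0,0,-0.176],0.5]
    - [[0,0,0],[0,0,-0.176],0.5]
    - [[0,0,0],[0,0,-0.176],0.5]
    - [[0,0,0],[0,0,-0.176],0.5]
    - [[0,0,0],[0,0,-0.176],0.5]
    - [[0,0,0],[0,0,-0.176],0.5]

```text
clock: 9.0
position: [0.4692, 0.1067, 0.2079]
ee_rot: [0.051, 0.999, -0.0, 0.0]
ft_force: [-0.1, -0.0, -0.3]
grip_width: 0.747
grasp_force: 0.0
```

```bash
python3 -c "
from h import *
go((.605,.115,.205,173.8))
w=snap('wrist','w4.png')"
```

```text
now [0.4692 0.1067 0.2079] psi 174.15 tilt [ 5.e-04 -6.e-04 -1.e+00] w 0.747 [-0.1 -0.  -0.3]
turn wz total 0.0079 rows 0.044163662722631614 | shift total [-0.1788  0.0305  0.0039] rows 3.0
```

```bash
python3 -c "
from h import *
c=load('w4.png');print((-c['R'].T@c['t']).round(3))
cv2.imwrite('pics/w4b.png',cv2.resize(c['pixels'],(800,600),interpolation=cv2.INTER_CUBIC)[:,:,::-1])
for n,p in [('red',(.638,.137,.027)),('cap',(.668,.109,.124)),('clamp',(.473,.133,.017))]: print(n,proj(c,p)/.7)"
```

```text
[0.391 0.115 0.349]
red [451.9242156  460.17381059]
cap [428.80979182 601.28969461]
clamp [430.32088644 259.29961724]
```

View pics/w4b.png

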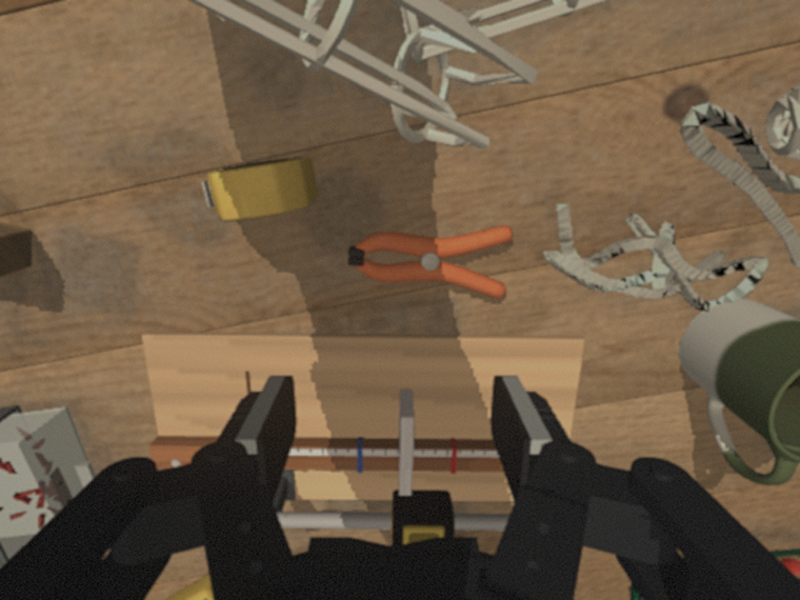

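The clamp lies flat on the bare bench at (430,260), clear of the board and the tape measure. The red mark is at (453,455), blue at (360,455), and the plate runs x 400–412 in the picture.

```bash
python3 - <<'E'
from h import *
from scipy.optimize import least_squares
c=load('w4.png');k=.7
P=[(583,340,-.07,.165,.012),(143,336,-.07,-.18,.012)]
c2=load('w2.png')
P2=[(413,104,-.07,.165,.012),(410,383,-.07,-.18,.012),(498,105,.02,.165,.027),(481,387,.02,-.18,.027)]
def W(q,x,y,z): s,co=np.sin(q[2]),np.cos(q[2]); return [q[0]+co*x-s*y,q[1]+s*x+co*y,z]
def B(q,X): s,co=np.sin(q[2]),np.cos(q[2]);d=np.array(X[:2])-q[:2];return np.array([co*d[0]+s*d[1],-s*d[0]+co*d[1]]).round(4)
for sets in ([(c,P)],[(c,P),(c2,P2)]):
    f=lambda q:np.concatenate([proj(cc,W(q,*p[2:]))/k-p[:2] for cc,PP in sets for p in PP])
    r=least_squares(f,[.60,.08,-.11]);q=r.x;print(q,np.degrees(q[2]),f(q).round(1))
for n,u,v,z in [('red',453,439,.027),('redb',452,470,.027),('blue',360,439,.027),('faceN',400,393,.056),('faceF',399,480,.056),('otherN',412,393,.056),('boxNL',394,493,.066),('boxNR',452,493,.066),('bar',350,520,.062),('fence front',250,439,.027),('fence front',300,438,.027),('cap front L',404,528,.124),('cap front R',444,528,.124),('fence back',160,468,.027)]:
    X=ray(c,u*k,v*k,z);print(n,X.round(4),B(q,X))
E
```

```text
[ 0.6019313   0.07669709 -0.11083162] -6.350183927034302 [ 3.7  0.5 -3.6  0.6]
[ 0.60201749  0.07620761 -0.11047078] -6.3295095152923135 [ 3.   0.6 -4.3  0.9  0.3 -0.6  0.3  0.6 -0.1 -2.9 -0.9  2.1]
red [0.6182 0.1391 0.027 ] [0.0091 0.0643]
redb [0.6475 0.1365 0.027 ] [0.0385 0.0649]
blue [0.6107 0.0657 0.027 ] [ 0.0098 -0.0095]
faceN [0.5566 0.1024 0.056 ] [-0.048  0.021]
faceF [0.6293 0.0946 0.056 ] [0.0251 0.0213]
otherN [0.5574 0.1108 0.056 ] [-0.0481  0.0294]
boxNL [0.6321 0.0906 0.066 ] [0.0283 0.0176]
boxNR [0.6364 0.1326 0.066 ] [0.0279 0.0598]
bar [0.6568 0.0547 0.062 ] [ 0.0569 -0.0153]
fence front [ 0.6019 -0.0212  0.027 ] [ 0.0106 -0.0969]
fence front [0.605  0.0184 0.027 ] [ 0.0093 -0.0571]
cap front L [0.6085 0.0988 0.124 ] [0.004  0.0232]
cap front R [0.6109 0.1225 0.124 ] [0.0038 0.047 ]
fence back [ 0.6216 -0.0993  0.027 ] [ 0.0388 -0.1723]
```

```bash
python3 -c "
from h import *
go((.671,.1078,.205,173.7),(.671,.1078,.088,173.7))"
```

```text
now [0.4692 0.1067 0.2079] psi 174.65 tilt [ 5.e-04 -6.e-04 -1.e+00] w 0.753 [-0.4  0.   0.1]
turn wz total 0.021 rows 0.11827829427364023 | shift total [-0.2673  0.0309  0.0039] rows 4.5
turn wz total -0.0 rows 0.0 | shift total [0.    0.    0.156] rows 2.6
```

>>> move_arm:
  motion:
    - [[0,0,0],[0,0,0.015],0.5]
    - [[-0.0445,0.0051,0],[0,0,0],0.5]
    - [[-0.0445,0.0051,0],[0,0,0],0.5]
    - [[-0.0445,0.0051,0],[0,0,0],0.5]
    - [[-0.0445,0.0051,0],[0,0,0],0.5]
    - [[-0.0445,0.0051,0],[0,0,0],0.5]
    - [[-0.0445,0.0051,0],[0,0,0],0.5]
    - [[0,0,0],[0,0,0],0.5]
    - [[0,0,0],[0,0,0],0.5]

```text
clock: 9.95
position: [0.6707, 0.1061, 0.207]
ee_rot: [0.061, 0.998, 0.0, -0.001]
ft_force: [-0.2, 0.6, 0.4]
grip_width: 0.748
grasp_force: 0.0
```

```bash
python3 - <<'E'
from h import *
c=snap('wrist','w5.png');s=snap('scene','s5.png')
go((.671,.1078,.088,173.7))
x=cv2.resize(s['pixels'][185:285,200:300],(400,400),interpolation=cv2.INTER_CUBIC)
y=cv2.resize(c['pixels'],(800,600),interpolation=cv2.INTER_CUBIC)[100:500,200:600]
cv2.imwrite('pics/f.png',np.hstack([x,y])[:,:,::-1])
E
```

```text
now [0.6701 0.1061 0.208 ] psi 173.07 tilt [-0.e+00 -2.e-04 -1.e+00] w 0.754 [0.1 0.2 0.8]
turn wz total -0.014 rows 0.07865044341285099 | shift total [-0.001   0.0024  0.16  ] rows 2.7
```

View pics/f.png

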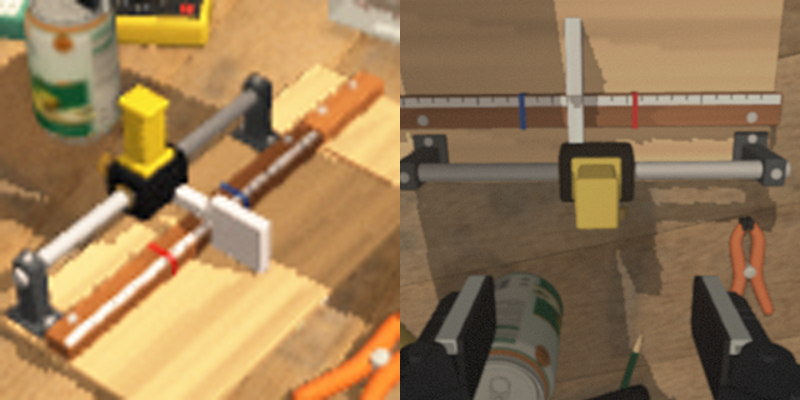

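Right half: plate edges at x 566–582, red mark at x 634, cap at (597,205). The fingers are lined up either side of the grip, and the can is clear of them.

```bash
python3 - <<'E'
from h import *
c=load('w5.png')
q=[.602,.0762,-.1105]
def B(q,X): s,co=np.sin(q[2]),np.cos(q[2]);d=np.array(X[:2])-q[:2];return np.array([co*d[0]+s*d[1],-s*d[0]+co*d[1]]).round(4)
for n,x,y,z in [('red front',634,94,.027),('red back',634,128,.027),('faceN',566,22,.056),('faceF',567,60,.056),('othN',581,20,.056),('capNL',575,181,.124),('capNR',619,181,.124),('capFL',576,228,.124),('capFR',618,228,.124),('barR',700,171,.062),('boxL',560,145,.07),('boxR',634,145,.07),('fenceL end',783,96,.027),('fenceL end back',783,128,.027)]:
    X=ray(c,(x-200)*.7,(y+100)*.7,z);print(n,X.round(4),B(q,X))
E
```

```text
red front [0.6279 0.1388 0.027 ] [0.0189 0.0651]
red back [0.6506 0.1366 0.027 ] [0.0416 0.0654]
faceN [0.5791 0.1015 0.056 ] [-0.0255  0.0226]
faceF [0.6001 0.0991 0.056 ] [-0.0044  0.0226]
othN [0.5791 0.1102 0.056 ] [-0.0265  0.0313]
capNL [0.6557 0.0988 0.124 ] [0.0508 0.0284]
capNR [0.6583 0.1204 0.124 ] [0.0511 0.0501]
capFL [0.6804 0.096  0.124 ] [0.0757 0.0283]
capFR [0.683  0.1172 0.124 ] [0.076  0.0497]
barR [0.6762 0.1727 0.062 ] [0.0631 0.1041]
boxL [0.6476 0.089  0.07  ] [0.0439 0.0177]
boxR [0.653  0.1328 0.07  ] [0.0444 0.0619]
fenceL end [0.6414 0.2374 0.027 ] [0.0214 0.1646]
fenceL end back [0.663  0.2374 0.027 ] [0.0428 0.167 ]
```

>>> move_arm:
  motion:
    - [[0,0.002,0.04],[0,0,-0.01],0.5]
    - [[0,0,0.04],[0,0,0],0.5]
    - [[0,0,0.04],[0,0,0],0.5]
    - [[0,0,0.04],[0,0,0],0.5]
    - [[0,0,0],[0,0,0],0.5]
    - [[0,0,0],[0,0,0],-1]
    - [[0,0,0],[0,0,0],-1]
    - [[0,0,0],[0,0,0],-1]
    - [[0,0,0],[0,0,0],-1]
    - [[0,0,0],[0,0,0],-1]
    - [[0,0,0],[0,0,0],-1]
  newtons: 40

```text
clock: 11.15
position: [0.6718, 0.1076, 0.09]
ee_rot: [0.056, 0.998, 0.0, 0.001]
ft_force: [-2.1, -0.5, 6.8]
grip_width: 0.249
grasp_force: 40.6
```

```bash
python3 -c "
from h import *
for i in range(1): go((.671,.1078,.088,173.7)); print(manip.get_obs()['grasp_force'])"
```

```text
now [0.6718 0.1076 0.09  ] psi 173.58 tilt [ 2.8e-03  5.0e-04 -1.0e+00] w 0.249 [-2.1 -0.5  6.8]
turn wz total -0.0026 rows 0.014685123448330728 | shift total [0.0011 0.0001 0.0026] rows 0.0
40.602948032319546
```

>>> move_arm:
  motion:
    - [[0,0.0096,0],[0,0,0],-1]
    - [[0,0.0096,0],[0,0,0],-1]
    - [[0,0.0096,0],[0,0,0],-1]
    - [[0,0.0096,0],[0,0,0],-1]
    - [[0,0.0096,0],[0,0,0],-1]
    - [[0,0.0093,0],[0,0,0],-1]
    - [[0,0,0],[0,0,0],-1]
    - [[0,0,0],[0,0,0],-1]
    - [[0,0,0],[0,0,0],-1]

```text
clock: 12.05
position: [0.6766, 0.1491, 0.09]
ee_rot: [0.056, 0.998, -0.001, 0.001]
ft_force: [-3.8, -4.2, 9.0]
grip_width: 0.254
grasp_force: 40.9
```

```bash
python3 - <<'E'
from h import *
o=manip.get_obs();d=o['position']-np.array([.6718,.1076,.09]);print(d.round(4),d@[.11,.994,0],o['ft_force'])
E
```

```text
[ 0.0048  0.0415 -0.    ] 0.041759089095715796 [-3.79718458 -4.19228775  9.02022515]
```

>>> move_arm:
  motion:
    - [[0,0.001,0],[0,0,0],-1]
    - [[0,0,0],[0,0,0],0.5]
    - [[0,0,0],[0,0,0],0.5]
    - [[0,0,0],[0,0,0],0.5]
    - [[0,0,-0.04],[0,0,0],0.5]
    - [[0,0,-0.04],[0,0,0],0.5]
    - [[0,0,-0.04],[0,0,0],0.5]
    - [[0,0,-0.04],[0,0,0],0.5]
    - [[0,0,0],[0,0,0],0.5]
    - [[0,0,0],[0,0,0],0.5]

```text
clock: 13.05
position: [0.676, 0.1508, 0.208]
ee_rot: [0.056, 0.998, 0.0, 0.001]
ft_force: [1.3, -0.4, -0.0]
grip_width: 0.749
grasp_force: 0.0
```

```bash
python3 - <<'E'
from h import *
c=snap('wrist','w6.png')
q=[.602,.0762,-.1105]
y=cv2.resize(c['pixels'],(1680,1260),interpolation=cv2.INTER_CUBIC)
W=lambda x,y_,z:[q[0]+.9939*x+.1103*y_,q[1]-.1103*x+.9939*y_,z]
u,v=proj(c,W(0,.0653,.04))*3;u,v=int(u),int(v);print(u,v)
cv2.imwrite('pics/g.png',cv2.resize(y[v-200:v+200,u-200:u+200],(600,600))[:,:,::-1])
E
```

```text
768 346
```

View pics/g.png

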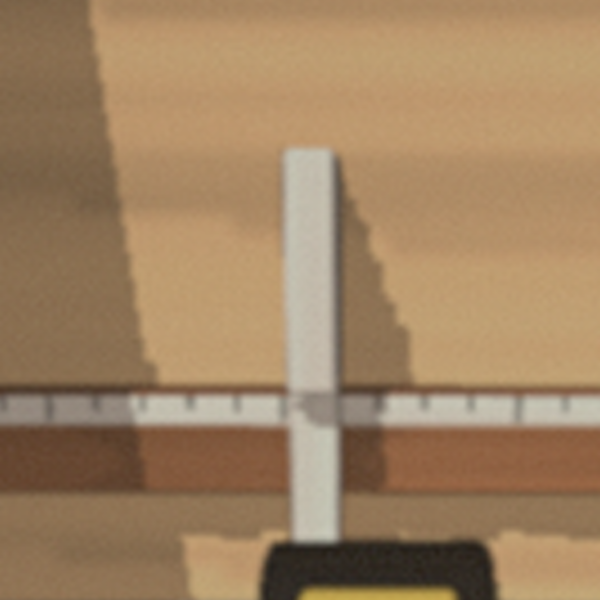

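The plate's left (stop-face) edge is at (284,170) in the crop. The red mark is hidden under the plate arm.

```bash
python3 - <<'E'
from h import *
q=[.602,.0762,-.1105]
def B(X): s,co=np.sin(q[2]),np.cos(q[2]);d=np.array(X[:2])-q[:2];return np.array([co*d[0]+s*d[1],-s*d[0]+co*d[1]]).round(4)
W=lambda x,y_,z:[q[0]+.9939*x+.1103*y_,q[1]-.1103*x+.9939*y_,z]
c=load('w6.png');g=lambda x,y:((768-200+x*2/3)/3,(346-200+y*2/3)/3)
for p in [(284,155),(285,260),(333,155)]: print(B(ray(c,*g(*p),.056)))
print('scale origin ticks', [B(ray(c,*g(x,410),.027)) for x in (284,519)])
for yy in (.0633,.0653,.0673): 
  u,v=proj(c,W(.02,yy,.027)); print('red edge in crop', ((u*3-568)*1.5,(v*3-146)*1.5))
# red pixels in all views, before & now
s=snap('scene','s6.png')
for f in ('s5.png','s6.png','w5.png','w6.png'):
    im=load(f);h=cv2.cvtColor(im['pixels'],cv2.COLOR_RGB2HSV)
    m=((h[...,0]<6)|(h[...,0]>174))&(h[...,1]>170)&(h[...,2]>90)
    u0,v0=proj(im,W(.025,.0653,.027));m[:int(v0-15)]=0;m[int(v0+15):]=0;m[:,:int(u0-15)]=0;m[:,int(u0+15):]=0
    ys,xs=np.nonzero(m);print(f,u0.round(1),v0.round(1),len(xs),[ (xs.min(),xs.max(),ys.min(),ys.max()) if len(xs) else 0], [B(ray(im,xs.mean(),ys.mean(),.025)) if len(xs) else 0])
E
```

```text
[-0.0265  0.0635]
[-0.008   0.0633]
[-0.0265  0.0725]
scale origin ticks [array([0.0231, 0.0605]), array([0.0231, 0.1106])]
red edge in crop (np.float64(296.75429463307887), np.float64(395.1926253863061))
red edge in crop (np.float64(306.17310692387684), np.float64(395.18678579177384))
red edge in crop (np.float64(315.59191437155124), np.float64(395.1809462002442))
s5.png 241.7 247.8 11 [(np.int64(237), np.int64(243), np.int64(246), np.int64(253))] [array([0.0268, 0.0682])]
s6.png 241.7 247.8 0 [0] [0]
w5.png 303.9 142.3 51 [(np.int64(303), np.int64(305), np.int64(135), np.int64(156))] [array([0.0299, 0.0656])]
w6.png 257.5 141.8 0 [0] [0]
```

>>> move_arm:
  motion:
    - [[0,0,0.04],[0,0,0],0.5]
    - [[0,0,0.04],[0,0,0],0.5]
    - [[0,0,0.04],[0,0,0],0.5]
    - [[0,0,0.04],[0,0,0],0.5]
    - [[0,0,0],[0,0,0],-1]
    - [[0,0,0],[0,0,0],-1]
    - [[0,0,0],[0,0,0],-1]
    - [[0,0,0],[0,0,0],-1]
    - [[0,0,0],[0,0,0],-1]
    - [[0,0.001,0],[0,0,0],-1]
    - [[0,0,0],[0,0,0],-1]
    - [[0,0,0],[0,0,0],-1]

```text
clock: 14.35
position: [0.6763, 0.1505, 0.0893]
ee_rot: [0.056, 0.998, -0.001, 0.001]
ft_force: [-4.5, -4.8, 8.4]
grip_width: 0.25
grasp_force: 41.5
```

```bash
python3 - <<'E'
from h import *
o=manip.get_obs();d=o['position']-np.array([.6718,.1076,.09]);print(d.round(4),d@[.11,.994,0],o['ft_force'])
E
```

```text
[ 0.0045  0.0429 -0.0007] 0.04312248752417051 [-4.45530313 -4.83424608  8.37305467]
```

>>> move_arm:
  motion:
    - [[0,0,0],[0,0,0],0.5]
    - [[0,0,0],[0,0,0],0.5]
    - [[0,0,0],[0,0,0],0.5]
    - [[0,0,-0.04],[0,0,0],0.5]
    - [[0,0,-0.04],[0,0,0],0.5]
    - [[0,0,-0.04],[0,0,0],0.5]
    - [[0,0,-0.04],[0,0,0],0.5]
    - [[0,0,0],[0,0,0],0.5]
    - [[0,0,0],[0,0,0],0.5]

```text
clock: 15.25
position: [0.6762, 0.1516, 0.2081]
ee_rot: [0.056, 0.998, 0.0, 0.001]
ft_force: [-0.9, -0.7, -1.2]
grip_width: 0.746
grasp_force: 0.0
```

```bash
cat >> h.py <<'E'
q=[.602,.0762,-.1105]
def B(X): s,co=np.sin(q[2]),np.cos(q[2]);d=np.array(X[:2])-q[:2];return np.array([co*d[0]+s*d[1],-s*d[0]+co*d[1]]).round(4)
def W(x,y,z): s,co=np.sin(q[2]),np.cos(q[2]);return np.array([q[0]+co*x-s*y,q[1]+s*x+co*y,z])
def face(f):
    c=load(f);u,v=proj(c,W(-.015,.065,.056));r=[]
    for vv in range(int(v)-6,int(v)+6):
        row=cv2.cvtColor(c['pixels'],cv2.COLOR_RGB2HSV)[vv,int(u)-15:int(u)+20,1].astype(float)
        lo=row.min()+.5*(np.median(row)-row.min());i=np.nonzero(row<lo)[0];a,b=i[0],i[-1]
        a=a-1+(row[a-1]-lo)/(row[a-1]-row[a]);b=b+(lo-row[b])/(row[b+1]-row[b])
        r.append([B(ray(c,int(u)-15+e+.0,vv,.056))[1] for e in (a,b)])
    return np.median(r,0).round(4)
E
python3 - <<'E'
from h import *
snap('wrist','w7.png');print(face('w6.png'),face('w7.png'));go((.671,.15,.3,71))
E
```

```text
[0.0626 0.0732] [0.064  0.0745]
now [0.6758 0.1513 0.207 ] psi 173.61 tilt [-5.e-04 -3.e-04 -1.e+00] w 0.752 [ 0.2 -0.3 -1. ]
turn wz total 2.2801 rows 12.825713457242003 | shift total [-0.0037 -0.0054 -0.1241] rows 2.1
```

>>> move_arm:
  motion:
    - [[0,0,-0.018],[0,0,0.176],0.5]
    - [[0,0,-0.018],[0,0,0.176],0.5]
    - [[0,0,-0.018],[0,0,0.176],0.5]
    - [[0,0,-0.018],[0,0,0.176],0.5]
    - [[0,0,-0.018],[0,0,0.176],0.5]
    - [[0,0,-0.018],[0,0,0.176],0.5]
    - [[0,0,-0.018],[0,0,0.176],0.5]
    - [[0,0,-0.018],[0,0,0.176],0.5]
    - [[0,0,-0.018],[0,0,0.176],0.5]
    - [[0,0,-0.018],[0,0,0.176],0.5]
    - [[0,0,-0.018],[0,0,0.176],0.5]
    - [[0,0,-0.018],[0,0,0.176],0.5]

```text
clock: 16.5
position: [0.6758, 0.1511, 0.3684]
ee_rot: [0.776, 0.631, -0.001, -0.0]
ft_force: [-0.2, -0.9, -0.4]
grip_width: 0.75
grasp_force: 0.0
```

```bash
python3 -c "
from h import *
go((.4063,-.2573,.35,70.4),(.4063,-.2573,.12,70.4))"
```

```text
now [0.6758 0.1511 0.3684] psi 78.23 tilt [-2.2e-03 -9.0e-04 -1.0e+00] w 0.75 [-0.2 -0.9 -0.4]
turn wz total 0.1739 rows 0.9782824031063697 | shift total [-0.6336 -0.1559  0.0246] rows 10.9
turn wz total -0.0 rows 0.0 | shift total [0.     0.     0.3067] rows 5.1
```

>>> move_arm:
  motion:
    - [[0,0,0],[0,0,0.174],0.5]
    - [[-0.0576,-0.0142,0.0022],[0,0,0],0.5]
    - [[-0.0576,-0.0142,0.0022],[0,0,0],0.5]
    - [[-0.0576,-0.0142,0.0022],[0,0,0],0.5]
    - [[-0.0576,-0.0142,0.0022],[0,0,0],0.5]
    - [[-0.0576,-0.0142,0.0022],[0,0,0],0.5]
    - [[-0.0576,-0.0142,0.0022],[0,0,0],0.5]
    - [[-0.0576,-0.0142,0.0022],[0,0,0],0.5]
    - [[-0.0576,-0.0142,0.0022],[0,0,0],0.5]
    - [[-0.0576,-0.0142,0.0022],[0,0,0],0.5]
    - [[-0.0576,-0.0142,0.0022],[0,0,0],0.5]
    - [[-0.0576,-0.0142,0.0022],[0,0,0],0.5]

```text
clock: 17.7
position: [0.4067, -0.26, 0.3503]
ee_rot: [0.816, 0.578, -0.0, -0.001]
ft_force: [1.2, 0.2, 0.5]
grip_width: 0.75
grasp_force: 0.0
```

```bash
python3 - <<'E'
from h import *
c=snap('wrist','w8.png');im=c['pixels']
P=[(.4274,-.161),(.4511,-.1687),(.3871,-.3545),(.3596,-.3451)]
pp=[proj(c,(*p,.045)) for p in P];print(np.round(pp))
ctr=np.mean(pp,0).astype(int);lab=cv2.cvtColor(im,cv2.COLOR_RGB2LAB).astype(int)
L1=load('w1.png');p1=proj(L1,(.4063,-.2573,.045)).astype(int);print('w1 col',L1['pixels'][p1[1],p1[0]],'now',im[ctr[1],ctr[0]])
m=cv2.GaussianBlur(im,(3,3),0);msk=np.zeros((422,562),np.uint8)
for off in (0,):
    seed=tuple(map(int,ctr));n,_,mm,r=cv2.floodFill(m.copy(),msk,seed,0,(9,)*3,(9,)*3,4|cv2.FLOODFILL_FIXED_RANGE*0|(255<<8))
    cs,_=cv2.findContours((msk[1:-1,1:-1]>0).astype(np.uint8),cv2.RETR_EXTERNAL,cv2.CHAIN_APPROX_NONE)
    k=max(cs,key=cv2.contourArea);b=cv2.boxPoints(cv2.minAreaRect(k));print(n,r,b.round(1))
    for p in b: print(ray(c,*p,.045).round(4))
go((.4063,-.2573,.02,70.4))
E
```

```text
[[264.  83.]
 [284.  82.]
 [283. 228.]
 [263. 228.]]
w1 col [170 137  94] now [179 143 100]
230781 (0, 0, 560, 420) [[ -0.   0.]
 [559.   0.]
 [559. 419.]
 [  0. 419.]]
[0.1649 0.0275 0.045 ]
[ 0.7854 -0.1899  0.045 ]
[ 0.7334 -0.8638  0.045 ]
[-0.211  -0.5353  0.045 ]
now [ 0.4022 -0.2671  0.3498] psi 70.16 tilt [-0.0037 -0.0011 -1.    ] w 0.752 [-2.8 -7.2 -0.2]
turn wz total -0.0054 rows 0.030208125694787924 | shift total [0.0141 0.0008 0.4398] rows 7.3
```

```bash
python3 - <<'E'
from h import *
c=snap('wrist','w9.png');im=cv2.GaussianBlur(c['pixels'],(3,3),0)
go((.4063,-.2573,.02,70.4))
pp=[proj(c,(*p,.045)) for p in [(.4274,-.161),(.4511,-.1687),(.3871,-.3545),(.3596,-.3451)]];print(np.round(pp).tolist())
ctr=np.mean(pp,0).astype(int)
for v in (ctr[1]-50,ctr[1],ctr[1]+50): print(v,[tuple(x) for x in im[v,ctr[0]-20:ctr[0]+22:2].tolist()][::1])
print([tuple(im[v,ctr[0]]) and im[v,ctr[0]].tolist() for v in list(range(72,96,2))+list(range(216,250,2))])
E
```

```text
now [ 0.4042 -0.2642  0.3499] psi 70.15 tilt [-3.2e-03 -2.0e-04 -1.0e+00] w 0.75 [ 0.2  0.  -0.6]
turn wz total -0.0056 rows 0.031467302718574786 | shift total [ 0.0096 -0.0005  0.4399] rows 7.3
[[265.0, 75.0], [285.0, 74.0], [286.0, 222.0], [265.0, 222.0]]
98 [(138, 112, 82), (141, 114, 83), (143, 115, 83), (137, 110, 79), (150, 121, 86), (159, 128, 90), (166, 134, 93), (170, 137, 95), (170, 136, 95), (172, 138, 96), (178, 142, 100), (183, 146, 102), (182, 147, 101), (180, 144, 100), (178, 142, 99), (130, 106, 76), (92, 77, 61), (94, 79, 62), (96, 82, 65), (97, 82, 64), (98, 82, 64)]
148 [(147, 124, 95), (150, 125, 97), (153, 128, 100), (146, 122, 94), (155, 127, 92), (174, 140, 98), (171, 137, 96), (170, 137, 96), (171, 137, 97), (174, 140, 98), (181, 145, 102), (185, 148, 104), (183, 146, 102), (179, 144, 100), (175, 140, 97), (127, 102, 73), (103, 82, 60), (105, 84, 61), (103, 83, 60), (96, 77, 57), (94, 77, 59)]
198 [(162, 132, 97), (159, 128, 95), (160, 131, 97), (158, 129, 96), (158, 128, 94), (175, 140, 98), (181, 145, 101), (180, 145, 101), (178, 143, 99), (180, 144, 101), (187, 150, 105), (188, 150, 105), (183, 146, 102), (179, 144, 100), (170, 136, 95), (114, 94, 69), (97, 82, 64), (97, 82, 64), (99, 84, 66), (102, 86, 66), (106, 88, 67)]
[[93, 77, 60], [116, 94, 68], [170, 136, 95], [177, 142, 99], [177, 142, 100], [177, 142, 99], [178, 143, 100], [178, 143, 100], [179, 143, 101], [178, 143, 100], [178, 143, 100], [178, 142, 99], [188, 150, 104], [187, 150, 104], [188, 150, 104], [174, 140, 98], [142, 116, 85], [141, 117, 89], [146, 122, 94], [153, 127, 98], [155, 128, 97], [158, 131, 100], [163, 136, 103], [164, 136, 103], [165, 135, 102], [164, 132, 97], [165, 132, 96], [159, 130, 95], [126, 114, 89]]
```

>>> move_arm:
  motion:
    - [[0.0096,-0.0005,0.05],[0,0,-0.005],0.5]
    - [[0,0,0.055],[0,0,0],0.5]
    - [[0,0,0.055],[0,0,0],0.5]
    - [[0,0,0.055],[0,0,0],0.5]
    - [[0,0,0.055],[0,0,0],0.5]
    - [[0,0,0.055],[0,0,0],0.5]
    - [[0,0,0.055],[0,0,0],0.5]
    - [[0,0,0.04],[0,0,0],0.5]
    - [[0,0,0.02],[0,0,0],0.5]
    - [[0,0,0],[0,0,0],0.5]
    - [[0,0,0],[0,0,0],0.5]

```text
clock: 18.9
position: [0.4104, -0.2512, 0.0214]
ee_rot: [0.814, 0.58, -0.0, -0.001]
ft_force: [0.4, -0.0, 0.4]
grip_width: 0.751
grasp_force: 0.0
```

>>> move_arm:
  motion:
    - [[0,0,0],[0,0,0],-1]
    - [[0,0,0],[0,0,0],-1]
    - [[0,0,0],[0,0,0],-1]
    - [[0,0,0],[0,0,0],-1]
    - [[0,0,0],[0,0,0],-1]
    - [[0,0,0],[0,0,0],-1]
  newtons: 60

```text
clock: 19.5
position: [0.4112, -0.2521, 0.0226]
ee_rot: [0.814, 0.58, 0.0, 0.001]
ft_force: [-1.0, 0.5, 7.3]
grip_width: 0.339
grasp_force: 60.9
```

```bash
python3 -c "
from h import *
go((.4063,-.2573,.02,70.4))"
```

```text
now [ 0.4112 -0.2521  0.0226] psi 70.94 tilt [ 0.0015 -0.0013 -1.    ] w 0.339 [-1.   0.5  7.3]
turn wz total 0.012 rows 0.06736520090250764 | shift total [-0.0087 -0.0038  0.0035] rows 0.2
```

```bash
python3 -c "
from h import *
for f,u,v in (('w2.png',457,430),('w1.png',512,130),('w1.png',635,118)):
  for z in (.03,.1,.2): print(f,z,ray(load(f),u*.7,v*.7,z).round(3))
a=W(.001,-.042,.17);b=W(.001,-.042,.037)
go((.4112,-.2521,.17,70.94),(*a,83.67),(*b,83.67)); print(a)"
```

```text
w2.png 0.03 [ 0.568 -0.161  0.03 ]
w2.png 0.1 [ 0.562 -0.113  0.1  ]
w2.png 0.2 [ 0.554 -0.046  0.2  ]
w1.png 0.03 [ 0.565 -0.171  0.03 ]
w1.png 0.1 [ 0.548 -0.171  0.1  ]
w1.png 0.2 [ 0.524 -0.171  0.2  ]
w1.png 0.03 [ 0.697 -0.173  0.03 ]
w1.png 0.1 [ 0.663 -0.173  0.1  ]
w1.png 0.2 [ 0.615 -0.172  0.2  ]
now [ 0.4112 -0.2521  0.0226] psi 70.94 tilt [ 0.0015 -0.0013 -1.    ] w 0.339 [-1.   0.5  7.3]
turn wz total -0.0 rows 0.0001347990974949198 | shift total [ 0.     -0.     -0.1965] rows 3.3
turn wz total -0.2829 rows 1.5912500000000023 | shift total [ 0.4071  0.2059 -0.    ] rows 7.6
turn wz total -0.0 rows 0.0 | shift total [0.     0.     0.1773] rows 3.0
[0.59836234 0.03434588 0.17      ]
```

>>> move_arm:
  motion:
    - [[0,0,-0.02],[0,0,0],-1]
    - [[0,0,-0.03],[0,0,0],-1]
    - [[0,0,-0.05],[0,0,0],-1]
    - [[0,0,-0.05],[0,0,0],-1]
    - [[0,0,-0.047],[0,0,0],-1]
    - [[0,0,0],[0,0,-0.14],-1]
    - [[0,0,0],[0,0,-0.143],-1]
    - [[0,0,0],[0,0,0],-1]

```text
clock: 20.3
position: [0.4105, -0.2517, 0.1697]
ee_rot: [0.744, 0.668, -0.0, 0.0]
ft_force: [-0.1, -0.3, -0.2]
grip_width: 0.34
grasp_force: 59.9
```

```bash
python3 -c "
from h import *
a=W(.001,-.042,.17);b=W(.001,-.042,.037)
go((*a,83.67),(*b,83.67))"
```

```text
now [ 0.4105 -0.2517  0.1697] psi 83.78 tilt [ 6.e-04 -7.e-04 -1.e+00] w 0.34 [-0.1 -0.3 -0.2]
turn wz total 0.0025 rows 0.014299843421028413 | shift total [ 4.067e-01  2.069e-01 -3.000e-04] rows 7.6
turn wz total -0.0 rows 0.0 | shift total [0.     0.     0.1773] rows 3.0
```

>>> move_arm:
  motion:
    - [[0.06,0,0],[0,0,0],-1]
    - [[0.06,0,0],[0,0,0],-1]
    - [[0.06,0,0],[0,0,0],-1]
    - [[0.06,0,0],[0,0,0],-1]
    - [[0.06,0,0],[0,0,0],-1]
    - [[0.0267,0.0517,0],[0,0,0],-1]
    - [[0.0267,0.0517,0],[0,0,0],-1]
    - [[0.0267,0.0517,0],[0,0,0],-1]
    - [[0.0266,0.0517,0],[0,0,0],-1]
    - [[0,0,0],[0,0,0],-1]
    - [[0,0,0],[0,0,0],-1]
    - [[0,0,0],[0,0,0],-1]

```text
clock: 21.5
position: [0.5975, 0.0341, 0.1692]
ee_rot: [0.746, 0.666, -0.0, 0.0]
ft_force: [-0.5, -0.5, -1.6]
grip_width: 0.34
grasp_force: 60.0
```

```bash
python3 - <<'E'
from h import *
b=W(.001,-.042,.037);print(B(manip.get_obs()['position']))
go((*b,83.67))
c=snap('wrist','w10.png');im=cv2.GaussianBlur(c['pixels'],(3,3),0)
# batten left end: expected in board frame along tool
p=manip.get_obs()['position'];bb=B(p)
for z in (p[2]+.023,):
    e=proj(c,W(bb[0],bb[1]+.0935,z));print('expected left end px',e.round(1))
    for dx in (-8,0,8):
        print(dx,[int(im[int(e[1])+k,int(e[0])+dx].sum()) for k in range(-14,15,2)])
    k=int(e[1])+12;print('row',[int(im[k,int(e[0])+j].sum()) for j in range(-30,31,3)], [proj(c,W(bb[0]+s,bb[1]+.0935-.015,z))[0].round(1)-e[0].round(1) for s in(-.015,.015)])
E
```

```text
[ 0.0002 -0.0424]
now [0.5975 0.0341 0.1692] psi 83.58 tilt [-5.e-04 -6.e-04 -1.e+00] w 0.34 [-0.5 -0.5 -1.6]
turn wz total -0.002 rows 0.011328932958864613 | shift total [0.0005 0.0011 0.1762] rows 2.9
expected left end px [271.9  54.9]
-8 [483, 475, 406, 527, 603, 594, 596, 595, 600, 572, 366, 330, 385, 415, 419]
0 [400, 357, 378, 532, 602, 596, 594, 596, 601, 574, 385, 335, 384, 417, 418]
8 [370, 365, 384, 530, 604, 596, 596, 596, 603, 576, 384, 339, 392, 427, 431]
row [397, 392, 388, 387, 384, 389, 403, 412, 419, 417, 417, 418, 422, 429, 431, 437, 438, 443, 445, 442, 437] [np.float64(-43.99999999999997), np.float64(44.400000000000034)]
```

```bash
python3 - <<'E'
from h import *
c=load('w10.png');im=cv2.GaussianBlur(c['pixels'],(3,3),0)
bb=B(manip.get_obs()['position']);z=.1692+.0235
for n,X in [('faceN',W(-.025,.0643,.056)),('faceF',W(.0,.0643,.056)),('plate back',W(0,.0743,.056)),('face bottom',W(0,.0643,.014)),('end top',W(bb[0],bb[1]+.0935,z)),('end top+5',W(bb[0],bb[1]+.0885,z)),('end bot',W(bb[0],bb[1]+.0935,z-.045)),('tcp',W(bb[0],bb[1],z)),('L',W(bb[0]-.015,bb[1]+.07,z)),('R',W(bb[0]+.015,bb[1]+.07,z))]: print(n,proj(c,X).round(1))
for v in range(40,130,3): print(v,im[v,270].tolist(),im[v,240].tolist(),im[v,305].tolist())
E
```

```text
faceN [237.7  59. ]
faceF [273.2  58.9]
plate back [273.2  43.2]
face bottom [273.5  64.8]
end top [271.9  54.8]
end top+5 [272.   71.4]
end bot [272.8  67.5]
tcp [272.8 302.8]
L [228.9 129. ]
R [315.4 128.9]
40 [173, 141, 103] [190, 153, 112] [156, 145, 133]
43 [149, 121, 90] [186, 150, 108] [156, 145, 133]
46 [188, 178, 163] [191, 180, 164] [149, 137, 126]
49 [208, 203, 187] [208, 202, 187] [169, 160, 147]
52 [208, 201, 185] [208, 202, 186] [170, 161, 148]
55 [209, 202, 187] [208, 202, 186] [174, 165, 152]
58 [202, 195, 178] [200, 193, 176] [192, 184, 169]
61 [133, 111, 83] [132, 108, 80] [145, 122, 97]
64 [162, 131, 92] [157, 126, 89] [168, 135, 95]
67 [176, 142, 100] [169, 136, 96] [185, 149, 105]
70 [177, 143, 101] [168, 135, 95] [185, 149, 104]
73 [175, 141, 99] [169, 136, 95] [185, 149, 104]
76 [176, 142, 100] [169, 136, 95] [185, 149, 105]
79 [177, 143, 100] [168, 135, 94] [185, 149, 105]
82 [177, 143, 100] [168, 136, 95] [186, 150, 104]
85 [177, 142, 101] [168, 135, 95] [186, 149, 105]
88 [177, 142, 100] [168, 135, 95] [186, 149, 104]
91 [176, 143, 100] [168, 135, 95] [185, 149, 104]
94 [177, 143, 100] [167, 135, 94] [186, 149, 105]
97 [177, 143, 100] [167, 135, 94] [185, 149, 104]
100 [177, 142, 99] [167, 134, 94] [186, 150, 104]
103 [176, 142, 99] [168, 135, 95] [185, 149, 104]
106 [176, 142, 99] [167, 134, 94] [186, 149, 104]
109 [177, 142, 100] [167, 134, 95] [186, 149, 104]
112 [177, 142, 99] [166, 134, 94] [185, 149, 103]
115 [176, 142, 99] [167, 134, 94] [185, 149, 103]
118 [177, 142, 99] [167, 134, 94] [185, 148, 104]
121 [176, 142, 99] [166, 133, 93] [185, 148, 104]
124 [176, 141, 99] [165, 134, 93] [185, 149, 104]
127 [176, 141, 99] [165, 133, 94] [185, 149, 104]
```

>>> move_arm:
  motion:
    - [[0,0,0.05],[0,0,0],-1]
    - [[0,0,0.05],[0,0,0],-1]
    - [[0,0,0.04],[0,0,0],-1]
    - [[0,0,0.02],[0,0,0],-1]
    - [[0,0,0.0155],[0,0,0],-1]
    - [[0,0,0],[0,0,0],-1]
    - [[0,0,0],[0,0,0],-1]

```text
clock: 22.25
position: [0.5989, 0.0345, 0.039]
ee_rot: [0.745, 0.667, 0.001, 0.001]
ft_force: [0.3, -0.5, -0.2]
grip_width: 0.338
grasp_force: 60.2
```

>>> move_arm:
  motion:
    - [[0.004,0,0],[0,0,0],-1]
    - [[0.004,0,0],[0,0,0],-1]
    - [[0.004,0,0],[0,0,0],-1]
    - [[0,0,0],[0,0,0],-1]
    - [[0,0,0],[0,0,0],-1]

```text
clock: 22.75
position: [0.5992, 0.0436, 0.0377]
ee_rot: [0.745, 0.667, 0.0, 0.0]
ft_force: [0.2, -0.3, -0.9]
grip_width: 0.338
grasp_force: 60.2
```

```bash
python3 - <<'E'
from h import *
o=manip.get_obs();print(B(o['position']));go((*W(.004,-.03,.035),83.67))
E
```

```text
[ 0.0009 -0.0327]
now [0.5992 0.0436 0.0377] psi 83.7 tilt [ 1.e-04 -1.e-04 -1.e+00] w 0.338 [ 0.2 -0.3 -0.9]
turn wz total 0.0007 rows 0.0041033136892068 | shift total [0.0036 0.0042 0.0037] rows 0.1
```

>>> move_arm:
  motion:
    - [[0.002,0.002,0.002],[0,0,0],-1]
    - [[0.002,0.001,0],[0,0,0],-1]
    - [[0,0,0],[0,0,0],-1]
    - [[0,0,0],[0,0,0],-1]

```text
clock: 23.15
position: [0.6013, 0.0462, 0.0358]
ee_rot: [0.745, 0.667, -0.0, -0.0]
ft_force: [-1.8, 0.4, -2.3]
grip_width: 0.341
grasp_force: 59.9
```

>>> move_arm:
  motion:
    - [[0.001,0.001,0],[0,0,0],-1]
    - [[0,0,0],[0,0,0],-1]

```text
clock: 23.35
position: [0.6015, 0.0464, 0.0357]
ee_rot: [0.745, 0.667, -0.001, -0.0]
ft_force: [-6.1, -2.5, -1.0]
grip_width: 0.337
grasp_force: 60.3
```

>>> move_arm:
  motion:
    - [[0.001,0.001,0],[0,0,0],-1]
    - [[0,0,0],[0,0,0],-1]

```text
clock: 23.55
position: [0.6016, 0.0466, 0.0355]
ee_rot: [0.745, 0.667, -0.002, -0.001]
ft_force: [-10.0, -3.4, 2.0]
grip_width: 0.337
grasp_force: 60.5
```

```bash
python3 - <<'E'
from h import *
o=manip.get_obs();print(B(o['position']),o['ft_force'],o['torque'])
E
```

```text
[ 0.0029 -0.0295] [-9.97225486 -3.39212577  1.95652116] [-0.63498883  2.03490062  0.40618692]
```

>>> move_arm:
  motion:
    - [[0,-0.0018,0],[0,0,0],-1]
    - [[0,0,0],[0,0,0],-1]
    - [[0,0,0],[0,0,0],-1]

```text
clock: 23.85
position: [0.6016, 0.0473, 0.0359]
ee_rot: [0.745, 0.667, -0.001, -0.0]
ft_force: [-4.6, -1.5, -1.2]
grip_width: 0.337
grasp_force: 60.1
```

>>> move_arm:
  motion:
    - [[0.0013,0,0],[0,0,0],-1]
    - [[0,0,0],[0,0,0],-1]
    - [[0,0,0],[0,0,0],-1]

```text
clock: 24.15
position: [0.6016, 0.0475, 0.0358]
ee_rot: [0.745, 0.667, -0.001, 0.0]
ft_force: [-6.0, -3.5, -1.6]
grip_width: 0.335
grasp_force: 60.2
```

```bash
python3 - <<'E'
from h import *
o=manip.get_obs();print(B(o['position']),o['ft_force'],o['torque'])
c=snap('wrist','w11.png');im=cv2.GaussianBlur(c['pixels'],(3,3),0);bb=B(o['position'])
for n,X in [('faceN',W(-.02,.0643,.056)),('face bed',W(-.005,.0643,.056)),('back',W(-.005,.0743,.056)),('end top',W(bb[0],bb[1]+.091,.058)),('TL',W(bb[0]-.015,bb[1]+.05,.058)),('TR',W(bb[0]+.015,bb[1]+.05,.058))]: print(n,proj(c,X).round(1))
e=proj(c,W(bb[0],bb[1]+.091,.058)).astype(int)
for v in range(e[1]-24,e[1]+14): print(v,im[v,e[0]].tolist(),im[v,e[0]-25].tolist())
E
```

```text
[ 0.0028 -0.0285] [-6.00805466 -3.53865551 -1.59728483] [-0.83479083  1.30226377  0.46469615]
faceN [204.   57.7]
face bed [248.8  57.7]
back [248.1  24.2]
end top [272.1  63. ]
TL [231.7 183.6]
TR [313.  183.7]
38 [194, 188, 173] [194, 187, 172]
39 [195, 188, 173] [194, 187, 172]
40 [195, 188, 173] [194, 187, 172]
41 [195, 188, 173] [194, 187, 173]
42 [194, 188, 173] [194, 187, 173]
43 [194, 188, 172] [194, 187, 172]
44 [194, 188, 173] [194, 188, 173]
45 [195, 188, 173] [195, 188, 173]
46 [195, 189, 174] [195, 188, 173]
47 [195, 189, 174] [194, 187, 173]
48 [195, 189, 173] [194, 187, 172]
49 [195, 189, 174] [195, 189, 173]
50 [195, 190, 175] [195, 190, 174]
51 [195, 191, 176] [195, 191, 175]
52 [195, 191, 176] [196, 192, 176]
53 [196, 192, 178] [196, 193, 177]
54 [196, 192, 178] [196, 193, 177]
55 [195, 190, 175] [196, 190, 175]
56 [194, 186, 170] [194, 185, 170]
57 [192, 180, 165] [190, 178, 163]
58 [183, 169, 155] [178, 165, 151]
59 [159, 145, 131] [151, 138, 125]
60 [131, 116, 98] [122, 107, 90]
61 [121, 101, 77] [114, 95, 71]
62 [130, 106, 77] [123, 100, 72]
63 [142, 115, 83] [133, 108, 77]
64 [151, 122, 87] [141, 115, 82]
65 [158, 128, 91] [148, 120, 85]
66 [163, 132, 93] [152, 123, 87]
67 [165, 134, 94] [154, 125, 88]
68 [165, 133, 94] [155, 126, 89]
69 [165, 133, 94] [155, 126, 89]
70 [165, 134, 95] [156, 127, 90]
71 [165, 134, 95] [157, 127, 90]
72 [165, 134, 94] [157, 127, 90]
73 [165, 134, 94] [159, 128, 91]
74 [166, 134, 95] [161, 130, 93]
75 [166, 134, 95] [161, 129, 93]
```

>>> move_arm:
  motion:
    - [[-0.0005,-0.001,0.0015],[0,0,0],-1]
    - [[0,0,0],[0,0,0],-1]
    - [[0,0,0],[0,0,0],-1]

```text
clock: 24.5
position: [0.6015, 0.0475, 0.0353]
ee_rot: [0.745, 0.667, -0.0, 0.0]
ft_force: [-3.5, -3.5, 1.9]
grip_width: 0.339
grasp_force: 60.5
```

>>> move_arm:
  motion:
    - [[0,0,0],[0,0,0],0.1]
    - [[0,0,0],[0,0,0],0.1]
    - [[0,0,0],[0,0,0],0.1]
    - [[0,0,-0.02],[0,0,0],0.1]
    - [[0,0,-0.04],[0,0,0],0.1]
    - [[0,0,-0.05],[0,0,0],0.1]
    - [[0,0,-0.05],[0,0,0],0.1]
    - [[0,0,-0.04],[0,0,0],0.1]
    - [[0,0,0],[0,0,0],0.1]
    - [[0,0,0],[0,0,0],0.1]

```text
clock: 25.5
position: [0.6019, 0.0485, 0.1865]
ee_rot: [0.745, 0.667, 0.001, 0.001]
ft_force: [-0.4, 0.4, -0.7]
grip_width: 0.55
grasp_force: 0.0
```

```bash
python3 - <<'E'
from h import *
c=snap('wrist','w12.png');s=snap('scene','s12.png');im=c['pixels']
go((*W(.0,.05,.25),83.67))
# batten left edge/right edge rows and end
G=cv2.GaussianBlur(im,(3,3),0)
for y in (.045,.0,-.05,-.09):
    a=[];
    for x in np.arange(-.03,.04,.002):
        u,v=proj(c,W(x,y,.057));a.append(int(G[int(round(v)),int(round(u))].sum()) if 0<=v<420 else -1)
    print(y,a)
for x in (-.006,.008):
    a=[]
    for y in np.arange(.05,.08,.001):
        u,v=proj(c,W(x,y,.057));a.append(G[int(round(v)),int(round(u))].tolist())
    print(x,a)
E
```

```text
now [0.601  0.0482 0.1845] psi 83.69 tilt [-9.e-04 -2.e-04 -1.e+00] w 0.557 [-0.8 -0.3 -0.6]
turn wz total 0.0003 rows 0.0019660555816400915 | shift total [ 0.104  -0.0028 -0.0874] rows 2.3
0.045 [488, 485, 476, 460, 437, 420, 331, 320, 336, 344, 386, 389, 397, 410, 410, 406, 374, 307, 313, 320, 323, 320, 321, 322, 336, 425, 433, 324, 221, 224, 229, 229, 231, 263, 352]
0.0 [337, 334, 332, 316, 311, 306, 313, 330, 339, 330, 281, 298, 294, 296, 295, 297, 297, 308, 313, 323, 319, 312, 314, 312, 345, 429, 424, 294, 229, 234, 238, 234, 241, 271, 351]
-0.05 [329, 324, 323, 334, 336, 335, 330, 325, 341, 375, 292, 303, 298, 300, 299, 299, 301, 316, 321, 322, 321, 312, 306, 307, 331, 402, 434, 266, 220, 227, 230, 229, 234, 260, 380]
-0.09 [452, 478, 478, 475, 471, 470, 459, 450, 459, 434, 417, 438, 434, 431, 429, 428, 433, 443, 455, 456, 446, 430, 434, 424, 309, 251, 268, 267, 265, 263, 259, 255, 243, 274, 364]
-0.006 [[168, 135, 95], [168, 135, 95], [168, 135, 96], [169, 136, 96], [170, 137, 97], [170, 137, 97], [169, 136, 96], [169, 137, 96], [170, 137, 97], [169, 136, 96], [168, 136, 96], [163, 131, 92], [151, 122, 86], [137, 113, 84], [172, 163, 148], [200, 194, 177], [210, 205, 188], [210, 204, 187], [209, 202, 186], [209, 201, 185], [209, 201, 185], [210, 204, 189], [205, 199, 184], [158, 142, 124], [146, 122, 97], [147, 119, 89], [163, 133, 97], [185, 151, 110], [205, 167, 121], [204, 166, 120]]
0.008 [[188, 152, 106], [188, 151, 106], [188, 151, 105], [188, 151, 105], [187, 150, 105], [188, 150, 106], [188, 151, 106], [188, 150, 105], [188, 151, 106], [189, 151, 107], [188, 151, 107], [184, 148, 104], [171, 138, 96], [151, 124, 91], [172, 160, 145], [199, 191, 176], [210, 205, 189], [210, 204, 187], [209, 202, 186], [209, 202, 186], [209, 203, 186], [209, 205, 188], [204, 198, 183], [159, 143, 125], [147, 123, 97], [149, 121, 89], [152, 123, 91], [152, 123, 91], [152, 123, 91], [152, 123, 91]]
```

```bash
python3 -c "
from h import *
print(order.hand_in())"
```

```text
the job is handed in; nothing more can be done
None
```

I handed the job in at about 25.5 s of the 69 s allowed; the hand-in returned no verdict. By my last measurements, the spring clamp lies flat on the bench off the board. The stop is released about 0.5–2 mm short of the red mark, which the stop's arm then hid from direct view. The batten is along the fence with its end at the stop face.

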